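Set the drag of the tilting tube bin

ROBOT

A 7-joint arm with a two-finger parallel gripper is mounted at the origin on the work surface. World frame = base frame: x ahead of the robot, y to its left, z up, the work surface at z = 0. Lengths are in m, angles in rad, forces in N, time in s.
With the tool pointing down it reaches from about 0.4 to 0.85 m from the base axis. Payload 4.5 kg.
Tool frame: the origin (TCP) lies between the finger pads; the fingertips stand 19 mm ahead of it and the grasp point (between the pads) is the TCP (r.tips_ahead is the distance from the TCP to the fingertips, in m); z points along the fingers, y is the line along which they close (so a half turn about z gives the same grasp; the last joint's range is limited). The gripper opens to 88 mm and grips with 3 to 60 N. Pads are 18 mm wide; open, the fingers measure 123 mm over their backs; the gripper's body (75 mm by 187 mm) begins 45 mm behind the grasp point.
Start: joints at [-1.129, 0.689, -0.195, 1.565, 0.157, 0.902, -0.215], TCP at [0.248, 0.574, 0.258] pointing down, gripper open.
Joint ranges: [-3.01, 3.01], [-0.46, 2.08], [-1.47, 1.51], [0.13, 2.56], [-1, 4.14], [0.04, 2.09], [-2.66, 2.66]. Speed limits (rad/s): [2.57, 2.57, 3.14, 3.14, 3.14, 3.14, 3.14].

INTERFACE

Orientations are given as a unit quaternion [x, y, z, w].
In Python, from plant import r, cams, models gives the robot as it stands. The module is installed in compiled form; this text tells all that it offers.
- The arm moves only by the tool jog_arm, never from a script. Its arguments are lists of equal length, an entry for each row: "turn": the turn, a rotation vector about the tool's x, y, z in rad, a list of three; "translation": the shift along the tool's x, y, z in m, a list of three; "grip": the closure, from 0 (fully open) to 1 (shut). In form: {"turn": [[ax, ay, az], ...], "translation": [[tx, ty, tz], ...], "grip": [grip, ...]}. A call has 1 to 20 rows; each row is the pose to reach, as a shift and turn from the pose commanded when the call began, along the tool's axes at that moment; what a row does not reach only later rows make up. A row lasts 1/8 s, in which the tool goes at most 62.5 mm and 10.7 degrees, less where a joint would pass 70% of its speed; a pose out of reach is approached as far as the arm can. A call with a gripper value outside its range is refused whole. The fingers move at their own pace and stop on an object; "force" is the grip in N (left out, the last holds). Time passes only in rows, so rows that repeat a pose let the fingers close. It gives the time, the measured TCP pose, the force, the opening and the grip force at its end, in the units of the state.
- r.get_state(): the state, without advancing time (a new reading comes with each control period).
- cams.snapshot(name): name is "scene" or "top" or "wrist"; returns the picture (420x560x3 uint8, red, green, blue); there is no depth.
- cams.camera_params(name): a dict with "fx", "fy", "cx", "cy" (pixels), "eye" and "orientation" of the camera in the world. Camera axes: x right, y up, looking along -z (the intrinsics and any distortion apply to the point x, -y, -z); pixel columns grow to the right and rows downward; lengths in m; the calibration is good to about 2 mm. A picture is of the moment at which its call begins: read the wrist's pose just before it. camera_params takes no time and is no camera call; for the wrist camera it gives the pose at the moment of the call.
- r.finish_job(): hands the job in; it is judged then, once.
Trained networks look in the newest picture that a camera, given by its name, has taken for a name from the list of things; names that differ only in an ending like _2 or _b are one class to them, and where a whole thing is asked for, a point or a joint stands for the part that bears it (a point fixed in the world has none). Each returns a list of dicts, best first, with "p" (0 to 1); they miss things now and then, are a little off and sometimes report something else, mostly with a low value. They report only what shows in the picture. A call takes as long as a camera call.
- models.find_in(camera, name): "position" ([x, y, z] in m, in world coordinates, good to about 4 mm: the middle of the surface that is visible of it).
- models.masks_of(camera, name): "pixels" (420x560 bool, what is visible of it).
- models.place_of(camera, name): "position" ([x, y, z] in m, in world coordinates, good to about 4 mm: a listed point, or the origin of a listed thing).
The state is a dict: "clock": time; "q": joint angles; "qd": joint speeds; "joint_torque": joint torques, N m; "tool_pos": TCP position; "eef_rot": TCP orientation; "contact_force": force on the tool from outside, world axes, zero at the start; "moment": the same for the moment, N m; "opening": opening from 0.0 (shut) to 1.0 (fully open); "finger_force": force on a finger pad.
Only numpy, scipy, OpenCV 4.12 (cv2) and the standard library are available. Lean on these libraries where they do the work, as an engineer would, in place of code of your own. Each camera call takes 0.05 s, during which the arm holds its last target. There are 200 camera calls.

TASK

Reset the drag of the tilting tube bin: first bed its brake shoe by tipping the bin towards you to its picking angle of 30 degrees, pausing there without going much past it, and bringing it back level. Then turn the black wing screw on top of the bin's right-hand upright clockwise until it seats, back it off a quarter turn, and finish still gripping the screw in that position, so that I can tighten the lock nut under it while you keep it from turning. Leave the other things on the table where they are.

Things in the scene. Friction and masses are not known exactly. Their poses are not given: they have to be found in the camera images.
- tube_stand: Grey steel stand of the tilting tube bin, bolted down; base plate 130 x 300 x 8 mm. Origin: centre of its underside, on the table; -x points to its front (handle side, roughly towards the robot), +y to the robot's left, z up. Left upright: plate 44 x 10 mm at y = +115, top 147 mm up. Right upright: block 40 x 36 mm at y = -125, then a 30 mm round boss up to 165 mm, carrying the drag screw.
- axle (a point): Middle of the bin's axle, in the stand: 125 mm above the table, over the stand's origin; its axes are the stand's. The axle runs along y. On the outer face of the left upright is a white tilt scale; the red mark is 30 degrees.
- bin (a joint): Tilt of the bin about its axle, rad: 0 level, positive = front (handle side) down, towards the robot; range -0.5 to 1.0. Starts within 0.15 of level. Stays where it is left (friction 0.22 N m: about 2 N at the handle). White tub 110 x 170 x 75 mm, rim 15 mm above the axle, holding upright tubes fixed in place, their orange caps reaching 46 mm above the axle; 0.65 kg in all.
- bin_handle (a point): Middle of the bin's front handle: a round steel bar, 12 mm diameter, free over about 95 mm, parallel to the axle. With the bin level it is 115 mm in front of the axle and 30 mm above it (155 mm above the table); it turns with the bin about the axle. The gap between bar and tub wall is 54 mm.
- drag_screw (a joint): Turn of the drag screw about its vertical axis, rad: 0 = seated (solid stop), negative = backed off; clockwise from above increases it; -1.571 is a quarter turn short of seated. Starts 1.2 to 2.8 rad short of seated. Friction 0.08 N m; it stays where it is left and sinks 1.5 mm per full turn.
- wing_knob: Black wing knob of the drag screw: a bar 46 mm long along its own x, 12 mm thick (grip across this), 25 to 47 mm above its origin; below it a foot 30 mm long, also 12 mm thick, from 17 mm. Origin on the screw axis at the boss top (seated: stand 0, -125, 165 mm), so the knob's top is 212 mm above the table. Orange square on top at its -x end: points to the stand's front (-x) when seated.
- lock_nut (a point): Top of the brass hex lock nut, 18 mm wide, on the 10 mm stem under the wing knob, 173 mm above the table on the screw axis. The colleague will tighten it afterwards; nothing to do with it. A quarter turn back from seated, the knob's orange mark points straight outwards, away from the bin (stand -y).
- spanner: Steel spanner 150 mm long lying flat to the right of the stand, for the lock nut later; leave it where it lies. Origin about its middle.
- sanitiser: Clear sanitiser bottle with white cap, 48 mm diameter, 125 mm tall, standing behind the right-hand end of the stand; leave it. Origin: centre of its underside.
- thermos: Green vacuum flask, 80 mm diameter, 252 mm tall, standing well to the left of the stand; leave it. Origin: centre of its underside.
- swab_tray: Blue open plastic tray 120 x 90 x 35 mm, standing to the left front of the stand; leave it. Origin: centre of its underside.

How it is judged:
On the way, in this order (a step that is already met when the one before it is completed fails the run):
1. the bin is tipped 30 degrees (within 6) towards the robot and kept there for 0.3 s (value of joint bin between 0.419 and 0.628 rad and velocity of joint bin between -0.1 and 0.1 rad/s), for 0.3 s.
2. the bin is back level, within 5 degrees (value of joint bin between -0.087 and 0.087 rad), for 0.2 s.
3. the drag screw is seated, within 4 degrees, by the robot's fingers (value of joint drag_screw above -0.07 rad and contact force between the fingers and wing_knob above 1 N), for 0.1 s.
At the end, for the whole second after the job is handed in: The drag screw stands a quarter turn (90 degrees, within 15) short of seated and still, the fingers grip its wing knob with more than 3 N, the bin is level within 5 degrees, and spanner, sanitiser, thermos and swab tray are within 20 mm of where they were (all of step 2 and value of joint drag_screw between -1.833 and -1.309 rad and velocity of joint drag_screw between -0.1 and 0.1 rad/s and contact force between the fingers and wing_knob above 3 N and distance of each of spanner, sanitiser, thermos, swab_tray from where it was at the start of the episode below 0.02 m); the arm keeps its last pose, push and grip.
It fails at once if the bin is tipped more than 40 degrees (value of joint bin above 0.698 rad).
It fails at once if a bystander is shifted by more than 20 mm or toppled (distance of any of spanner, sanitiser, thermos, swab_tray from where it was at the start of the episode above 0.02 m or angle between any of sanitiser, thermos's own z axis and vertical above 0.5 rad).
It also fails if it takes over 69 s, if anything falls off the work surface, if the arm or the gripper's body presses on something with over 40 N, if the wrist force passes 120 N, or if a joint passes its speed limit or range.

## Working session

There is one attempt and no reset: what is moved stays moved. The work goes in short steps, Python scripts to look and compute and a tool call to move; the robot and the scene stay as the last step left them, time stands still between calls to the robot, and variables do not carry over. Pictures are saved under pics/ and viewed, at most 10 in all, crops included, and the job is handed in when it is done.

Besides the shell and the picture viewer there is one more tool, called as name(argument=value, ...), one argument or row to a line, values as JSON. jog_arm: Moves the arm, as the interface text tells. Its arguments: {"type":"object","properties":{"turn":{"type":"array"},"translation":{"type":"array"},"grip":{"type":"array"},"force":{"type":"number"}},"required":["turn","translation","grip"]}

```bash
mkdir -p pics
cat > h.py <<'E'
import numpy as np, cv2
from scipy.spatial.transform import Rotation as R
from plant import r,cams,models
def snap(c,f):
    im=cams.snapshot(c); cv2.imwrite('pics/'+f,im[:,:,::-1]); return im
def proj(c,P):
    k=cams.camera_params(c); Rm=R.from_quat(k['orientation']).as_matrix() if np.size(k['orientation'])==4 else np.array(k['orientation'])
    p=(np.atleast_2d(P)-np.array(k['eye']))@Rm
    return np.c_[k['cx']+k['fx']*p[:,0]/-p[:,2],k['cy']+k['fy']*-p[:,1]/-p[:,2]]
E
python3 - <<'E'
from h import *
np.set_printoptions(precision=4,suppress=True)
s=r.get_state();print(s)
for c in('scene','top'):
    im=snap(c,c+'0.png');print(c,cams.camera_params(c))
    for n in('tube_stand','axle','bin_handle','wing_knob','lock_nut','spanner','sanitiser','thermos','swab_tray'):
        print(n,[(np.round(d['position'],4),round(d['p'],2)) for d in models.place_of(c,n)[:2]])
E
```

```text
{'clock': 0.0, 'q': array([-1.1292,  0.69  , -0.1945,  1.5663,  0.1573,  0.9025, -0.2151]), 'qd': array([-0.0017, -0.001 ,  0.0015, -0.0006,  0.0001,  0.0004, -0.0009]), 'joint_torque': array([  0.0003, -52.7564,  -1.2667, -15.3428,  -0.0526,   0.0066,
         0.0002]), 'tool_pos': array([0.2477, 0.5732, 0.2569]), 'eef_rot': array([ 0.2024,  0.9793, -0.0009, -0.0001]), 'contact_force': array([0.1392, 0.0403, 0.3399]), 'moment': array([0.0056, 0.0528, 0.0013]), 'finger_force': 0.0, 'opening': 1.0017830805644607}
scene {'fx': 474.4328495849347, 'fy': 474.4328495849347, 'cx': 275.3282411427862, 'cy': 210.1116459640619, 'eye': array([1.0611, 0.5499, 1.2208]), 'orientation': array([0.1039, 0.2441, 0.8896, 0.3718])}
tube_stand [(array([ 0.5824,  0.1037, -0.0002]), 0.72)]
axle []
bin_handle [(array([0.4648, 0.1126, 0.1558]), 0.85), (array([ 0.5794, -0.0163,  0.1685]), 0.56)]
wing_knob [(array([ 0.5785, -0.0148,  0.1672]), 0.56), (array([ 0.584 ,  0.1052, -0.0009]), 0.2)]
lock_nut []
spanner [(array([ 0.5809, -0.1323,  0.0005]), 0.82)]
sanitiser [(array([ 0.7339, -0.066 , -0.0021]), 0.6), (
[... 176 characters left out ...]
), 0.46)]
top {'fx': 472.66359643059866, 'fy': 472.66359643059866, 'cx': 288.10019759188833, 'cy': 200.97288997753432, 'eye': array([0.4734, 0.099 , 1.3589]), 'orientation': array([-0.0387,  0.0286,  0.7163, -0.6962])}
tube_stand [(array([ 0.5774,  0.1061, -0.0043]), 0.61)]
axle [(array([0.5812, 0.1098, 0.1299]), 0.75)]
bin_handle [(array([0.4624, 0.1096, 0.1516]), 0.78)]
wing_knob [(array([ 0.582 , -0.0163,  0.1657]), 0.5)]
lock_nut [(array([ 0.4174,  0.3308, -0.0019]), 0.36)]
spanner []
sanitiser [(array([ 0.7368, -0.0706, -0.002 ]), 0.63), (array([ 0.5852, -0.1313, -0.    ]), 0.27)]
thermos [(array([ 0.6729,  0.4515, -0.0021]), 0.82)]
swab_tray [(array([ 0.4233,  0.331 , -0.0032]), 0.75)]
```

Run:
```python
from h import *
for c in('scene','top'):
    im=cv2.imread('pics/%s0.png'%c);p=proj(c,[[.58,.105,.1]])[0].astype(int);print(p)
    x,y=np.clip(p[0]-100,0,360),np.clip(p[1]-75,0,270)
    cv2.imwrite('pics/%s0c.png'%c,cv2.resize(im[y:y+150,x:x+200],None,fx=4,fy=4,interpolation=cv2.INTER_CUBIC));print(x,y)
```

```text
[281 213]
181 138
[292 206]
192 131
```

View pics/scene0c.png

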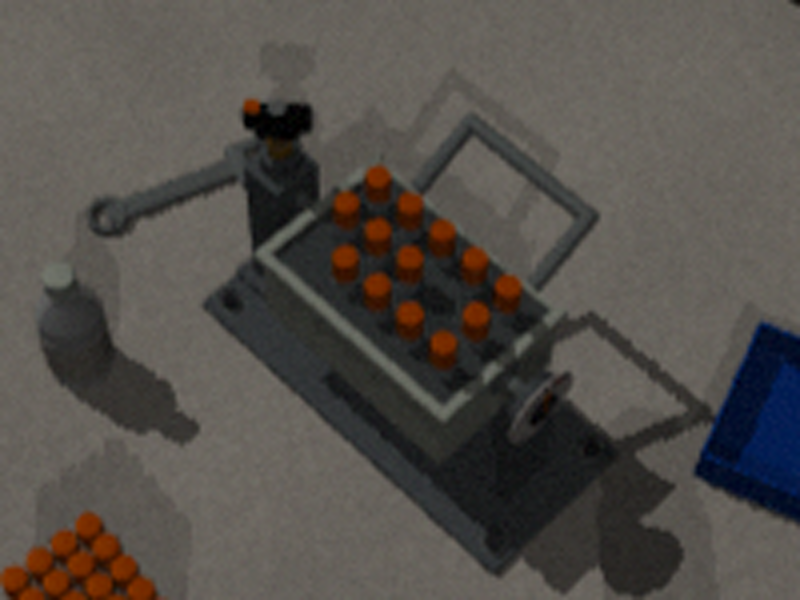

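View pics/top0c.png

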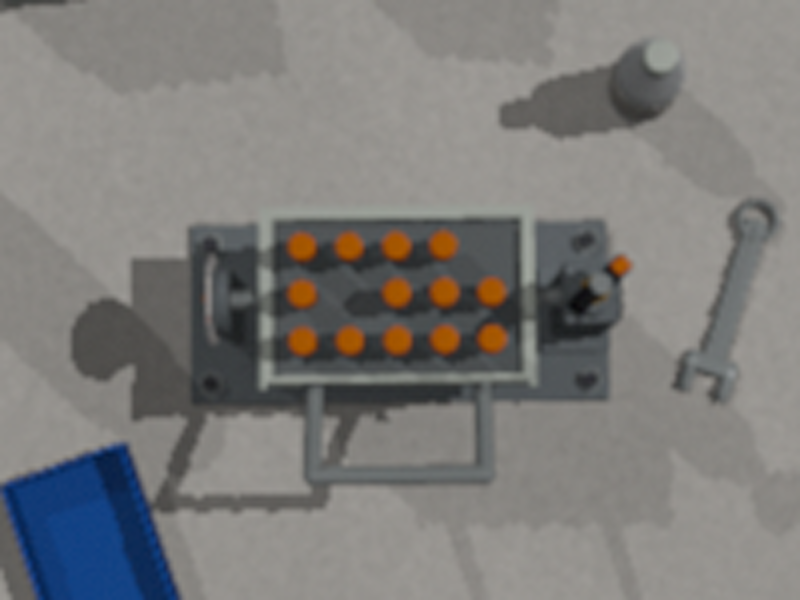

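The top picture shows the handle bar at about y=475 in the crop. The knob's orange mark is at (620,265), pointing right and back, so the screw is roughly 2.2 rad short of seated. I'll measure that.

```bash
cat >> h.py <<'E'
def ray(c,uv):
    k=cams.camera_params(c);u,v=uv
    return np.array(k['eye']),R.from_quat(k['orientation']).apply([(u-k['cx'])/k['fx'],-(v-k['cy'])/k['fy'],-1])
def onz(c,uv,z):
    e,d=ray(c,uv);return e+d*(z-e[2])/d[2]
def tri(a,b):
    (e1,d1),(e2,d2)=a,b
    t=np.linalg.lstsq(np.c_[d1,-d2],e2-e1,rcond=None)[0]
    p,q=e1+t[0]*d1,e2+t[1]*d2;return (p+q)/2,np.linalg.norm(p-q)
E
python3 - <<'E'
from h import *
np.set_printoptions(precision=4,suppress=True)
T=lambda x,y:(192+x/4,131+y/4); S=lambda x,y:(181+x/4,138+y/4)
C=[onz('top',T(*p),.008) for p in((190,227),(607,222),(607,398),(192,400))];print(np.array(C),np.mean(C,0))
m=onz('top',T(620,265),.212);print('mark top',m)
m2=onz('scene',S(252,107),.212);print('mark scene',m2)
for n,t,s in(('hR',(485,473),(472,121)),('hL',(315,473),(592,213)),('mark',(620,265),(252,107)),('rimBL',(265,216),(440,412)),('rimBR',(530,216),(268,255))): print(n,*tri(ray('top',T(*t)),ray('scene',S(*s))))
for _ in range(2):
  for c in('scene','top'):
    cams.snapshot(c)
    for n in('tube_stand','axle','bin_handle','wing_knob'):
        print(c,n,[(np.round(d['position'],4),round(d['p'],2)) for d in models.place_of(c,n)[:1]])
E
```

```text
[[ 0.645   0.2556  0.008 ]
 [ 0.6397 -0.0445  0.008 ]
 [ 0.5135 -0.0396  0.008 ]
 [ 0.5204  0.2564  0.008 ]] [0.5797 0.107  0.008 ]
mark top [ 0.588  -0.0297  0.212 ]
mark scene [ 0.5902 -0.0248  0.212 ]
hR [0.4629 0.0555 0.1497] 0.0031821712188986064
hL [0.4649 0.1649 0.1535] 0.006766126448746423
mark [ 0.5879 -0.0294  0.2057] 0.002440700248602512
rimBL [0.6349 0.1917 0.1336] 0.0002297355576784609
rimBR [0.6289 0.0207 0.1247] 0.006146241074113765
scene tube_stand [(array([0.582 , 0.1053, 0.0012]), 0.68)]
scene axle [(array([0.5843, 0.1045, 0.1224]), 0.97)]
scene bin_handle [(array([0.4646, 0.1113, 0.1548]), 0.77)]
scene wing_knob [(array([0.4198, 0.3347, 0.002 ]), 0.66)]
top tube_stand [(array([ 0.5801,  0.1073, -0.0041]), 0.76)]
top axle [(array([0.5822, 0.1108, 0.128 ]), 0.95)]
top bin_handle [(array([0.4634, 0.1108, 0.1514]), 0.77)]
top wing_knob [(array([ 0.5796, -0.0149,  0.1662]), 0.62)]
scene tube_stand [(array([0.5837, 0.1047, 0.0026]), 0.96)]
scene axle [(array([0.5826, 0.1069, 0.1254]), 0.6)]
scene bin_handle [(array([0.4621, 0.1113, 0.1546]), 0.61)]
scene wing_knob [(array([ 0.5795, -0.0124,  0.1682]), 0.55)]
top tube_stand [(array([ 0.5802,  0.1068, -0.0028]), 0.71)]
top axle [(array([0.5786, 0.1097, 0.1287]), 0.68)]
top bin_handle [(array([0.4609, 0.1127, 0.1524]), 0.66)]
top wing_knob [(array([ 0.5792, -0.0148,  0.1646]), 0.67)]
```

```bash
cat >> h.py <<'E'
def rot(az,tilt=0,yaw_of=None):
    # tool y at world azimuth az (deg), z down; tilt (deg): fingers lean towards tool +y
    z=np.array([0,0,-1.]);y=np.array([np.cos(np.radians(az)),np.sin(np.radians(az)),0])
    M=np.c_[np.cross(y,z),y,z]
    return R.from_matrix(M)*R.from_euler('x',-tilt,degrees=True)
def go(pos,Rt):
    s=r.get_state();R0=R.from_quat(s['eef_rot'])
    t=R0.inv().apply(np.array(pos)-s['tool_pos']);w=(R0.inv()*Rt).as_rotvec()
    print('turn',np.round(w,3),'trans',np.round(t,4),'pos',np.round(s['tool_pos'],4),'t',round(s['clock'],2),'q',np.round(s['q'],2),'F',np.round(s['contact_force'],1),'open',round(s['opening'],3),'ff',round(s['finger_force'],1))
E
python3 - <<'E'
from h import *
Rt=rot(-1.1,20);print(Rt.as_matrix().round(2))
z=Rt.as_matrix()[:,2]
go(np.array([.465,.110,.153])-.08*z,Rt)
E
```

```text
[[ 0.02  0.94  0.34]
 [ 1.   -0.02 -0.01]
 [ 0.    0.34 -0.94]]
turn [-0.307 -0.206  1.17 ] trans [-0.3579 -0.35    0.0295] pos [0.2479 0.5738 0.2578] t 2.0 q [-1.13  0.69 -0.19  1.57  0.16  0.9  -0.22] F [ 0.7 -0.3  0.1] open 1.004 ff 0.0
```

jog_arm(
  turn=[
    [-0.307, -0.206, 1.17],
    [-0.307, -0.206, 1.17],
    [-0.307, -0.206, 1.17],
    [-0.307, -0.206, 1.17],
    [-0.307, -0.206, 1.17],
    [-0.307, -0.206, 1.17],
    [-0.307, -0.206, 1.17],
    [-0.307, -0.206, 1.17],
    [-0.307, -0.206, 1.17],
    [-0.307, -0.206, 1.17],
    [-0.307, -0.206, 1.17],
    [-0.307, -0.206, 1.17],
  ],
  translation=[
    [-0.358, -0.35, 0.03],
    [-0.358, -0.35, 0.03],
    [-0.358, -0.35, 0.03],
    [-0.358, -0.35, 0.03],
    [-0.358, -0.35, 0.03],
    [-0.358, -0.35, 0.03],
    [-0.358, -0.35, 0.03],
    [-0.358, -0.35, 0.03],
    [-0.358, -0.35, 0.03],
    [-0.358, -0.35, 0.03],
    [-0.358, -0.35, 0.03],
    [-0.358, -0.35, 0.03],
  ],
  grip=[0.48, 0.48, 0.48, 0.48, 0.48, 0.48, 0.48, 0.48, 0.48, 0.48, 0.48, 0.48],
)

```text
clock: 3.5
tool_pos: [0.4384, 0.1098, 0.2279]
eef_rot: [0.704, 0.689, 0.122, 0.124]
contact_force: [0.5, 0.6, -0.0]
opening: 0.518
finger_force: 0.0
```

Run:
```python
from h import *
Rt=rot(-1.1,20);z=Rt.as_matrix()[:,2]
go(np.array([.465,.110,.153])-.08*z,Rt)
im=snap('wrist','w1.png')
for c in ('wrist',):print([(np.round(d['position'],4),round(d['p'],2)) for d in models.place_of(c,'bin_handle')[:1]])
print(proj('wrist',[.465,.11,.153]))
```

```text
turn [ 0.001 -0.001 -0.002] trans [ 0.0007 -0.0007 -0.0005] pos [0.4384 0.1098 0.2279] t 3.5 q [-0.4   0.47 -0.08  2.4   1.77  0.2  -2.23] F [ 0.5  0.6 -0. ] open 0.518 ff 0.0
[(array([0.4643, 0.1134, 0.1554]), 0.63)]
[[284.02953432 224.34700838]]
```

View pics/w1.png

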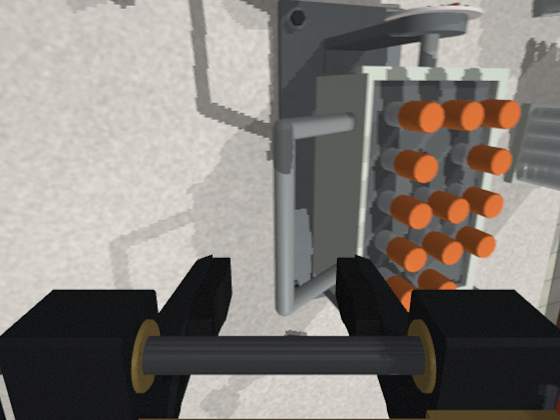

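The bar sits at about column 285, rows 130–310, between the two fingers, and the predicted point (284,224) lies on it. I'll go down along the tool axis and grip.

jog_arm(
  turn=[
    [0, 0, 0],
    [0, 0, 0],
    [0, 0, 0],
    [0, 0, 0],
    [0, 0, 0],
    [0, 0, 0],
  ],
  translation=[
    [0, 0, 0.03],
    [0, 0, 0.06],
    [0, 0, 0.08],
    [0, 0, 0.08],
    [0, 0, 0.08],
    [0, 0, 0.08],
  ],
  grip=[0.48, 0.48, 0.48, 0.48, 0.48, 0.48],
)

```text
clock: 4.35
tool_pos: [0.465, 0.1103, 0.1534]
eef_rot: [0.703, 0.69, 0.122, 0.124]
contact_force: [-0.8, -0.3, 1.1]
opening: 0.519
finger_force: 0.0
```

jog_arm(
  turn=[
    [0, 0, 0],
    [0, 0, 0],
    [0, 0, 0],
    [0, 0, 0],
    [0, 0, 0],
    [0, 0, 0],
  ],
  translation=[
    [0, 0, 0],
    [0, 0, 0],
    [0, 0, 0],
    [0, 0, 0],
    [0, 0, 0],
    [0, 0, 0],
  ],
  grip=[1, 1, 1, 1, 1, 1],
  force=20,
)

```text
clock: 5.1
tool_pos: [0.4654, 0.1099, 0.1526]
eef_rot: [0.703, 0.689, 0.122, 0.124]
contact_force: [1.4, -0.4, 0.3]
opening: 0.114
finger_force: 19.7
```

Run:
```python
from h import *
Rt=rot(-1.1,20)
go([.466,.110,.0915],Rt)
```

```text
turn [ 0.     0.    -0.001] trans [ 0.0001 -0.0204  0.0577] pos [0.4654 0.1099 0.1526] t 5.1 q [-0.2   0.69 -0.36  2.39  2.1   0.44 -2.55] F [ 1.4 -0.4  0.3] open 0.114 ff 19.7
```

jog_arm(
  turn=[
    [0, 0, 0],
    [0, 0, 0],
    [0, 0, 0],
    [0, 0, 0],
    [0, 0, 0],
    [0, 0, 0],
    [0, 0, 0],
    [0, 0, 0],
  ],
  translation=[
    [0, -0.0028, 0.0044],
    [0, -0.0055, 0.0088],
    [0, -0.008, 0.0135],
    [0, -0.0102, 0.0181],
    [0, -0.0122, 0.0229],
    [0, -0.0141, 0.0277],
    [0, -0.0141, 0.0277],
    [0, -0.0141, 0.0277],
  ],
  grip=[1, 1, 1, 1, 1, 1, 1, 1],
)

```text
clock: 6.1
tool_pos: [0.4621, 0.11, 0.1214]
eef_rot: [0.703, 0.689, 0.122, 0.124]
contact_force: [6.5, -0.1, -1.7]
opening: 0.11
finger_force: 20.0
```

Run:
```python
from h import *
Rt=rot(-1.1,20)
go([.466,.110,.0915],Rt)
```

```text
turn [ 0.001  0.    -0.001] trans [ 0.     -0.0066  0.0294] pos [0.4621 0.11   0.1214] t 6.1 q [-0.14  0.79 -0.48  2.42  2.15  0.58 -2.6 ] F [ 6.5 -0.1 -1.7] open 0.11 ff 20.0
```

jog_arm(
  turn=[
    [0, 0, 0],
    [0, 0, 0],
    [0, 0, 0],
    [0, 0, 0],
    [0, 0, 0],
    [0, 0, 0],
    [0, 0, 0],
    [0, 0, 0],
    [0, 0, 0],
    [0, 0, 0],
  ],
  translation=[
    [0, -0.0016, 0.005],
    [0, -0.003, 0.01],
    [0, -0.0043, 0.015],
    [0, -0.0053, 0.02],
    [0, -0.006, 0.025],
    [0, -0.0065, 0.03],
    [0, -0.0065, 0.03],
    [0, -0.0065, 0.03],
    [0, -0.0065, 0.03],
    [0, -0.0065, 0.03],
  ],
  grip=[1, 1, 1, 1, 1, 1, 1, 1, 1, 1],
)

```text
clock: 7.35
tool_pos: [0.4663, 0.11, 0.091]
eef_rot: [0.703, 0.689, 0.122, 0.124]
contact_force: [6.4, -0.1, 0.9]
opening: 0.102
finger_force: 19.9
```

Run:
```python
from h import *
np.set_printoptions(precision=4,suppress=True)
Rt=rot(-1.1,20)
go([.466,.110,.0915],Rt)
for c in('scene','top'):
    im=snap(c,c+'2.png')
    print(c,[(np.round(d['position'],4),round(d['p'],2)) for d in models.place_of(c,'bin_handle')[:1]])
    p=proj(c,[[.58,.105,.1]])[0].astype(int)
    x,y=p[0]-100,p[1]-75
    cv2.imwrite('pics/%s2c.png'%c,cv2.resize(im[y:y+150,x:x+200,::-1],None,fx=4,fy=4,interpolation=cv2.INTER_CUBIC))
a=np.hstack([cv2.resize(cv2.imread('pics/%s2c.png'%c),None,fx=.5,fy=.5,interpolation=cv2.INTER_AREA) for c in('scene','top')]);cv2.imwrite('pics/b2.png',a)
```

```text
turn [ 0.001  0.    -0.001] trans [ 0.     -0.0002 -0.0006] pos [0.4663 0.11   0.091 ] t 7.35 q [-0.09  0.88 -0.55  2.41  2.18  0.69 -2.62] F [ 6.4 -0.1  0.9] open 0.102 ff 19.9
scene [(array([0.4606, 0.1127, 0.0967]), 0.7)]
top [(array([ 0.4208,  0.3319, -0.0025]), 0.7)]
```

View pics/scene2c.png

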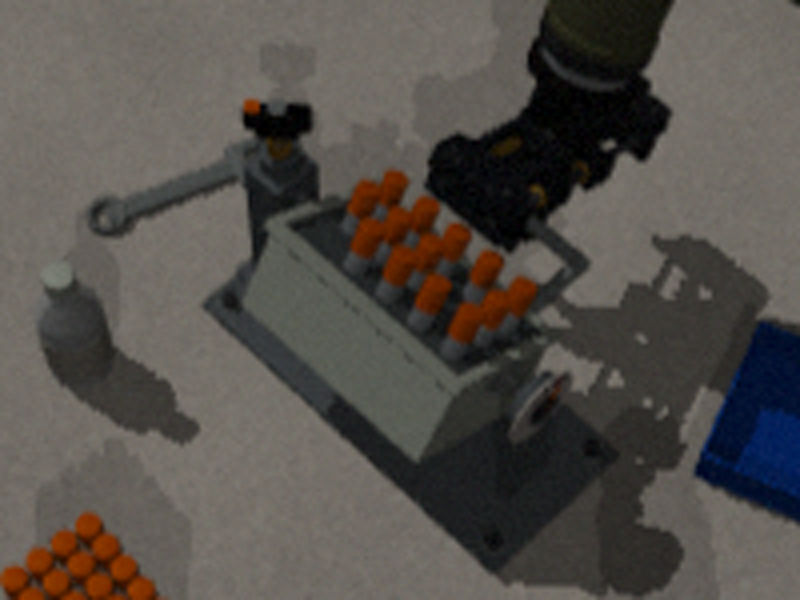

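Run:
```python
from h import *
for a in(0,20,24,27,30,33,36):
    t=np.radians(a);P=[]
    for (x,y,z) in((.055,.085,.015),(.055,-.085,.015),(-.115,.0475,.03)):
        v=R.from_euler('z',-.02).apply([x*np.cos(t)-z*np.sin(t),y,x*np.sin(t)+z*np.cos(t)])+[.581,.107,.125];P.append(v)
    print(a,((proj('scene',P)-[181,138])*4).round(0).tolist(),np.round(P[2],4))
```

```text
0 [[437.0, 409.0], [257.0, 247.0], [576.0, 206.0]] [0.467  0.1568 0.155 ]
20 [[447.0, 388.0], [265.0, 226.0], [574.0, 236.0]] [0.4636 0.1569 0.1139]
24 [[450.0, 383.0], [267.0, 221.0], [572.0, 243.0]] [0.4647 0.1568 0.1056]
27 [[452.0, 380.0], [269.0, 217.0], [570.0, 249.0]] [0.4659 0.1568 0.0995]
30 [[454.0, 376.0], [271.0, 214.0], [567.0, 255.0]] [0.4674 0.1568 0.0935]
33 [[457.0, 373.0], [274.0, 210.0], [565.0, 261.0]] [0.4692 0.1567 0.0875]
36 [[460.0, 369.0], [276.0, 206.0], [562.0, 267.0]] [0.4713 0.1567 0.0817]
```

The rear rim corners at (460,378) and (268,218) match a tilt of about 29–30°, and the bin has been held there for more than 0.5 s. Bringing it back level now.

jog_arm(
  turn=[
    [0, 0, 0],
    [0, 0, 0],
    [0, 0, 0],
    [0, 0, 0],
    [0, 0, 0],
    [0, 0, 0],
    [0, 0, 0],
    [0, 0, 0],
    [0, 0, 0],
    [0, 0, 0],
    [0, 0, 0],
    [0, 0, 0],
    [0, 0, 0],
    [0, 0, 0],
    [0, 0, 0],
    [0, 0, 0],
  ],
  translation=[
    [0, 0.0005, -0.005],
    [0, 0.0012, -0.01],
    [0, 0.0022, -0.015],
    [0, 0.0034, -0.02],
    [0, 0.005, -0.0255],
    [0, 0.0065, -0.0302],
    [0, 0.0084, -0.035],
    [0, 0.0104, -0.04],
    [0, 0.0126, -0.0445],
    [0, 0.015, -0.049],
    [0, 0.018, -0.054],
    [0, 0.021, -0.0587],
    [0, 0.021, -0.0587],
    [0, 0.021, -0.0587],
    [0, 0.021, -0.0587],
    [0, 0.021, -0.0587],
  ],
  grip=[1, 1, 1, 1, 1, 1, 1, 1, 1, 1, 1, 1, 1, 1, 1, 1],
)

```text
clock: 9.55
tool_pos: [0.4689, 0.11, 0.1538]
eef_rot: [0.704, 0.688, 0.123, 0.126]
contact_force: [13.6, -0.2, -3.5]
opening: 0.098
finger_force: 20.5
```

Run:
```python
from h import *
im=snap('scene','s3.png')
print([(np.round(d['position'],4),round(d['p'],2)) for d in models.place_of('scene','bin_handle')[:1]])
cv2.imwrite('pics/s3c.png',cv2.resize(im[138:288,181:381,::-1],None,fx=4,fy=4,interpolation=cv2.INTER_CUBIC))
```

```text
[(array([0.4657, 0.1125, 0.1606]), 0.69)]
```

View pics/s3c.png

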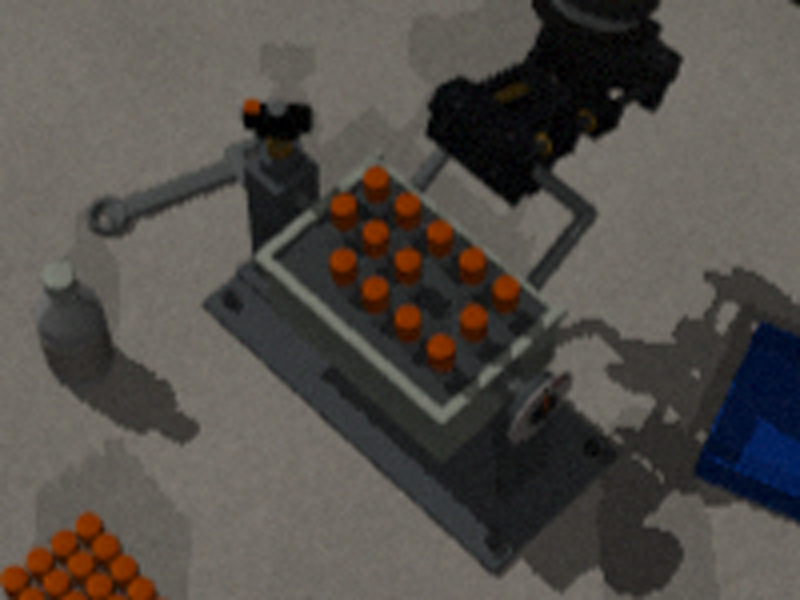

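jog_arm(
  turn=[
    [0, 0, 0],
    [0, 0, 0],
    [0, 0, 0],
    [0, 0, 0],
    [0, 0, 0],
    [0, 0, 0],
    [0, 0, 0],
    [0, 0, 0],
    [0, 0, 0],
  ],
  translation=[
    [0, 0, 0],
    [0, 0, 0],
    [0, 0, 0],
    [0, 0, -0.03],
    [0, 0, -0.06],
    [0, 0, -0.1],
    [0, 0, -0.12],
    [0, 0, -0.12],
    [0, 0, -0.12],
  ],
  grip=[0.6, 0.5, 0.5, 0.5, 0.5, 0.5, 0.5, 0.5, 0.5],
)

```text
clock: 10.78
tool_pos: [0.4232, 0.1109, 0.2665]
eef_rot: [0.703, 0.69, 0.122, 0.123]
contact_force: [0.3, -0.2, -0.0]
opening: 0.498
finger_force: 0.0
```

Run:
```python
from h import *
np.set_printoptions(precision=4,suppress=True)
A={}
for c in('scene','top'):
    snap(c,c+'4.png')
    print(c,[(np.round(d['position'],4),round(d['p'],2)) for d in models.place_of(c,'bin_handle')[:1]])
    for n in('0','4'):
        h=cv2.cvtColor(cv2.imread('pics/%s%s.png'%(c,n)),cv2.COLOR_BGR2HSV)
        m=cv2.inRange(h,(3,150,80),(18,255,255));k,_,st,ce=cv2.connectedComponentsWithStats(m)
        L=[ce[i] for i in range(1,k) if st[i,4]>15 and (abs(ce[i]-[281 if c=='scene' else 290,213 if c=='scene' else 205])<[50,50]).all()]
        A[c+n]=np.array(L);print(c,n,len(L),np.mean(L,0))
# cap model: mean cap shift per degree
for a in(0,2,5):
    t=np.radians(a);print(a,[proj(c,[.581-.04*np.sin(t),.107,.125+.04*np.cos(t)])[0].round(2) for c in('scene','top')])
Rt=rot(35);go([.579,-.017,.30],Rt)
```

```text
scene [(array([0.463 , 0.1101, 0.1613]), 0.96)]
scene 0 13 [284.4277 202.1588]
scene 4 13 [283.7626 202.6011]
top []
top 0 13 [289.8232 204.9087]
top 4 13 [289.8415 204.08  ]
0 [array([282.19, 202.13]), array([291.14, 203.48])]
2 [array([282.56, 201.81]), array([291.16, 204.03])]
5 [array([283.12, 201.36]), array([291.18, 204.85])]
turn [ 0.336  0.11  -0.624] trans [-0.1246  0.1599  0.0215] pos [0.4237 0.1106 0.2657] t 10.97 q [-0.34  0.37 -0.19  2.37  1.19  0.26 -1.66] F [-0.4  0.5  1.2] open 0.498 ff 0.0
```

The caps and handle both show the bin about 3° further back than at the start, so it's probably 2° past level. I'll fix that by pressing closed fingertips down on the bar until its top is at its level height of 161 mm.

Run:
```python
from h import *
go([.466,.11,.20],rot(-1.1))
```

```text
turn [ 0.347  0.    -0.   ] trans [0.0002 0.0174 0.0762] pos [0.4237 0.1106 0.2657] t 10.97 q [-0.34  0.37 -0.19  2.37  1.19  0.26 -1.66] F [-0.4  0.5  1.2] open 0.498 ff 0.0
```

jog_arm(
  turn=[
    [0.347, 0, 0],
    [0.347, 0, 0],
    [0.347, 0, 0],
    [0.347, 0, 0],
    [0.347, 0, 0],
    [0.347, 0, 0],
    [0.347, 0, 0],
    [0.347, 0, 0],
  ],
  translation=[
    [0, 0.032, 0.038],
    [0, 0.032, 0.038],
    [0, 0.032, 0.038],
    [0, 0.017, 0.076],
    [0, 0.017, 0.076],
    [0, 0.017, 0.076],
    [0, 0.017, 0.076],
    [0, 0.017, 0.076],
  ],
  grip=[1, 1, 1, 1, 1, 1, 1, 1],
)

```text
clock: 11.98
tool_pos: [0.4661, 0.1105, 0.2017]
eef_rot: [0.714, 0.701, 0.001, 0.001]
contact_force: [0.6, 0.1, 0.8]
opening: 0.005
finger_force: 0.0
```

jog_arm(
  turn=[
    [0, 0, 0],
    [0, 0, 0],
    [0, 0, 0],
    [0, 0, 0],
    [0, 0, 0],
    [0, 0, 0],
  ],
  translation=[
    [0, 0, 0.005],
    [0, 0, 0.01],
    [0, 0, 0.015],
    [0, 0, 0.015],
    [0, 0, 0.015],
    [0, 0, 0.015],
  ],
  grip=[1, 1, 1, 1, 1, 1],
)

```text
clock: 12.72
tool_pos: [0.4661, 0.11, 0.1858]
eef_rot: [0.714, 0.7, 0.001, 0.001]
contact_force: [-0.1, 0.5, 0.2]
opening: 0.003
finger_force: 0.0
```

jog_arm(
  turn=[
    [0, 0, 0],
    [0, 0, 0],
    [0, 0, 0],
    [0, 0, 0],
  ],
  translation=[
    [0, 0, 0.003],
    [0, 0, 0.005],
    [0, 0, 0.005],
    [0, 0, 0.005],
  ],
  grip=[1, 1, 1, 1],
)

```text
clock: 13.22
tool_pos: [0.4664, 0.11, 0.1807]
eef_rot: [0.714, 0.7, 0.001, 0.001]
contact_force: [-0.5, 0.3, -0.0]
opening: 0.005
finger_force: 0.0
```

Run:
```python
from h import *
k='top';im=snap(k,'t5.png')
h=cv2.cvtColor(im,cv2.COLOR_RGB2HSV);m=cv2.inRange(h,(3,150,80),(18,255,255));n,_,st,ce=cv2.connectedComponentsWithStats(m)
L=[ce[i] for i in range(1,n) if st[i,4]>15 and (abs(ce[i]-[290,205])<50).all()];print(len(L),np.mean(L,0))
go([.466,.11,.23],rot(-1.1))
```

```text
10 [289.49118804 201.55416118]
turn [ 0.002 -0.    -0.001] trans [ 0.0001 -0.0002 -0.0493] pos [0.4663 0.1099 0.1807] t 13.28 q [-0.03  0.66 -0.47  2.07  0.57  0.54 -0.94] F [0.6 0.5 0. ] open 0.008 ff 0.0
```

jog_arm(
  turn=[
    [0, 0, 0],
    [0, 0, 0],
    [0, 0, 0],
    [0, 0, 0],
  ],
  translation=[
    [0, 0, 0.002],
    [0, 0, 0.004],
    [0, 0, 0.004],
    [0, 0, 0.004],
  ],
  grip=[1, 1, 1, 1],
)

```text
clock: 13.78
tool_pos: [0.4664, 0.1099, 0.1767]
eef_rot: [0.714, 0.7, 0.001, 0.001]
contact_force: [-0.7, -0.0, -0.1]
opening: 0.006
finger_force: 0.0
```

Run:
```python
from h import *
print(r.tips_ahead)
im=snap('wrist','w6.png')
print(proj('wrist',[[.466,.11,.155],[.466,.1575,.155],[.466,.0625,.155],[.466,.11,.148],[.466,.1575,.148]]))
```

```text
0.019
[[284.50838981 272.82640899]
 [282.44759458 167.42525827]
 [286.2409923  361.44185869]
 [284.42255159 265.67703634]
 [282.44131408 164.09469192]]
```

View pics/w6.png

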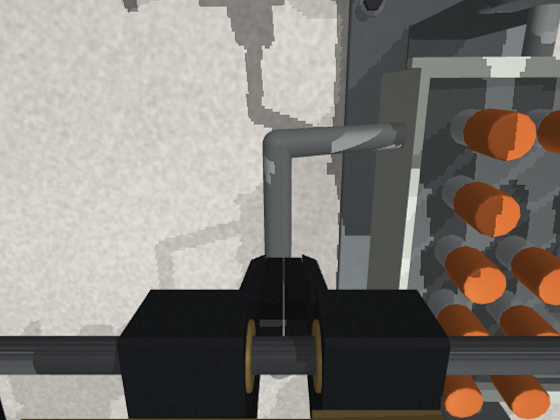

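The bar (column ~277) is under the closed fingers, which aren't touching it yet. I'll go down in small steps until they touch.

jog_arm(
  turn=[
    [0, 0, 0],
    [0, 0, 0],
    [0, 0, 0],
  ],
  translation=[
    [0, 0, 0.0015],
    [0, 0, 0.003],
    [0, 0, 0.003],
  ],
  grip=[1, 1, 1],
)

```text
clock: 14.2
tool_pos: [0.466, 0.11, 0.1736]
eef_rot: [0.714, 0.7, 0.001, 0.0]
contact_force: [0.3, 0.5, 0.3]
opening: 0.004
finger_force: 0.0
```

```bash
cat >> h.py <<'E'
def caps(im,c):
    h=cv2.cvtColor(im,cv2.COLOR_BGR2HSV);m=cv2.inRange(h,(3,150,80),(18,255,255));n,_,st,ce=cv2.connectedComponentsWithStats(m)
    o=[281,213] if c=='scene' else [290,205]
    return {tuple(ce[i]):st[i,4] for i in range(1,n) if st[i,4]>15 and (abs(ce[i]-o)<50).all()}
E
python3 - <<'E'
from h import *
for c in('scene','top'):
    snap(c,c+'7.png')
    A=[caps(cv2.imread('pics/%s%s.png'%(c,n)),c) for n in'047']
    for ref in (0,1):
        D=[]
        for p,a in A[2].items():
            q=min(A[ref],key=lambda q:np.hypot(*np.subtract(p,q)))
            if np.hypot(*np.subtract(p,q))<4 and abs(a-A[ref][q])<.15*a: D.append(np.subtract(p,q))
        print(c,'vs','04'[ref],len(D),np.median(D,0))
    # deg0 vs model: shift per degree
    P=[[.581+x*np.cos(t)-.046*np.sin(t),.107,.125+x*np.sin(t)+.046*np.cos(t)] for t in(0,np.radians(1)) for x in(0,)]
    p=proj(c,P);print('per deg',p[1]-p[0])
    print([(np.round(d['position'],4),round(d['p'],2)) for d in models.place_of(c,'bin_handle')[:1]])
E
```

```text
scene vs 0 11 [ 0.57692308 -0.55586207]
scene vs 4 10 [ 1.19050185 -0.8907119 ]
per deg [ 0.21457722 -0.18453721]
[(array([0.4611, 0.1092, 0.1451]), 0.59)]
top vs 0 10 [0.0125     0.82051282]
top vs 4 10 [0.0141291  1.63123489]
per deg [0.0090289  0.31697758]
[(array([0.5794, 0.1086, 0.1266]), 0.43)]
```

The pressing did move the bin, though the force reading didn't show it. The bar top is now at the fingertip height, which means about +3° of tilt, and the caps agree. I'll regrip lightly and lift about 5 mm to centre it.

jog_arm(
  turn=[
    [0, 0, 0],
    [0, 0, 0],
    [0, 0, 0],
    [0, 0, 0],
    [0, 0, 0],
    [0, 0, 0],
    [0, 0, 0],
    [0, 0, 0],
    [0, 0, 0],
    [0, 0, 0],
    [0, 0, 0],
  ],
  translation=[
    [0, 0, -0.03],
    [0, 0, -0.03],
    [0, 0, -0.03],
    [0, 0, -0.01],
    [0, 0, 0.015],
    [0, 0, 0.025],
    [0, 0, 0.025],
    [0, 0, 0.025],
    [0, 0, 0.025],
    [0, 0, 0.025],
    [0, 0, 0.025],
  ],
  grip=[0.5, 0.5, 0.5, 0.5, 0.5, 0.5, 0.5, 1, 1, 1, 1],
  force=10,
)

```text
clock: 15.78
tool_pos: [0.4634, 0.1099, 0.1487]
eef_rot: [0.714, 0.701, -0.001, -0.001]
contact_force: [-6.0, 1.6, 2.5]
opening: 0.127
finger_force: 9.7
```

jog_arm(
  turn=[
    [0, 0, 0],
    [0, 0, 0],
    [0, 0, 0],
    [0, 0, 0],
    [0, 0, 0],
  ],
  translation=[
    [0, 0, -0.002],
    [0, 0, -0.004],
    [0, 0, -0.0055],
    [0, 0, -0.0055],
    [0, 0, -0.0055],
  ],
  grip=[1, 1, 1, 1, 1],
)

```text
clock: 16.4
tool_pos: [0.4646, 0.1098, 0.1542]
eef_rot: [0.714, 0.7, -0.001, -0.0]
contact_force: [-5.3, 1.3, 0.9]
opening: 0.128
finger_force: 9.9
```

```bash
cat >> h.py <<'E'
def tilt(tag,cs=('scene','top')):
    for c in cs:
        snap(c,c+tag+'.png');B=caps(cv2.imread('pics/%s%s.png'%(c,tag)),c)
        for ref in'047':
            A=caps(cv2.imread('pics/%s%s.png'%(c,ref)),c);D=[]
            for p,a in B.items():
                q=min(A,key=lambda q:np.hypot(*np.subtract(p,q)))
                if np.hypot(*np.subtract(p,q))<4 and abs(a-A[q])<.15*a: D.append(np.subtract(p,q))
            d=np.median(D,0);g=np.array([.2146,-.1845] if c=='scene' else [.009,.317]);print(c,'deg vs',ref,len(D),round(d@g/(g@g),2))
E
python3 - <<'E'
from h import *
tilt('8');go([.466,.11,.155],rot(-1.1))
E
```

```text
scene deg vs 0 11 0.83
scene deg vs 4 10 3.75
scene deg vs 7 12 -1.97
top deg vs 0 10 0.48
top deg vs 4 10 2.95
top deg vs 7 10 -2.16
turn [-0.001  0.001  0.   ] trans [ 0.0002  0.0015 -0.0008] pos [0.4645 0.1098 0.1542] t 16.5 q [-0.07  0.71 -0.42  2.09  0.62  0.47 -0.99] F [-6.   0.9  1.3] open 0.127 ff 9.9
```

That's about +1° now, which is good. I'll release, retract upward and move over the knob.

jog_arm(
  turn=[
    [0, 0, 0],
    [0, 0, 0],
    [0, 0, 0],
    [0, 0, 0],
    [0, 0, 0],
    [0, 0, 0],
    [0, 0, 0],
  ],
  translation=[
    [0, 0, 0],
    [0, 0, 0],
    [0, 0, 0],
    [0, 0, -0.05],
    [0, 0, -0.1],
    [0, 0, -0.14],
    [0, 0, -0.14],
  ],
  grip=[0.5, 0.5, 0.5, 0.5, 0.5, 0.5, 0.5],
)

```text
clock: 17.38
tool_pos: [0.4677, 0.1107, 0.2971]
eef_rot: [0.714, 0.7, 0.004, 0.002]
contact_force: [0.8, -0.6, -1.8]
opening: 0.498
finger_force: 0.0
```

Run:
```python
from h import *
tilt('9');go([.579,-.017,.29],rot(35))
```

```text
scene deg vs 0 13 0.6
scene deg vs 4 12 3.26
scene deg vs 7 10 -1.51
top deg vs 0 8 0.48
top deg vs 4 8 2.89
top deg vs 7 8 -1.96
turn [ 0.002  0.001 -0.631] trans [-0.1242  0.1156  0.0045] pos [0.4659 0.1095 0.2942] t 17.48 q [ 0.09  0.5  -0.63  1.93  0.4   0.83 -0.78] F [-1.  -0.3 -0.8] open 0.5 ff 0.0
```

jog_arm(
  turn=[
    [0, 0, -0.63],
    [0, 0, -0.63],
    [0, 0, -0.63],
    [0, 0, -0.63],
    [0, 0, -0.63],
    [0, 0, -0.63],
    [0, 0, -0.63],
  ],
  translation=[
    [-0.124, 0.116, 0.004],
    [-0.124, 0.116, 0.004],
    [-0.124, 0.116, 0.004],
    [-0.124, 0.116, 0.004],
    [-0.124, 0.116, 0.004],
    [-0.124, 0.116, 0.004],
    [-0.124, 0.116, 0.004],
  ],
  grip=[0.5, 0.5, 0.5, 0.5, 0.5, 0.5, 0.5],
)

```text
clock: 18.35
tool_pos: [0.579, -0.0156, 0.2903]
eef_rot: [0.462, 0.887, 0.0, 0.001]
contact_force: [-0.6, -0.1, -0.2]
opening: 0.499
finger_force: 0.0
```

Run:
```python
from h import *
go([.579,-.017,.29],rot(35))
snap('wrist','w10.png')
print(proj('wrist',[[.579,-.017,.212],[.588,-.0297,.212],[.579+.02*np.cos(np.radians(-55)),-.017+.02*np.sin(np.radians(-55)),.212]]))
for n in('wing_knob','lock_nut'):print([(np.round(d['position'],4),round(d['p'],2)) for d in models.place_of('wrist',n)[:1]])
```

```text
turn [0.001 0.001 0.   ] trans [-0.0011 -0.0008  0.0003] pos [ 0.579  -0.0156  0.2903] t 18.35 q [ 0.39  0.68 -0.79  1.65  0.55  1.04  0.04] F [-0.6 -0.1 -0.2] open 0.499 ff 0.0
[[283.14204269 229.86789644]
 [283.25087674 253.9636039 ]
 [283.09484301 260.64439486]]
[(array([ 0.5764, -0.0121,  0.1655]), 0.8)]
[(array([ 0.5805, -0.0111,  0.178 ]), 0.46)]
```

View pics/w10.png

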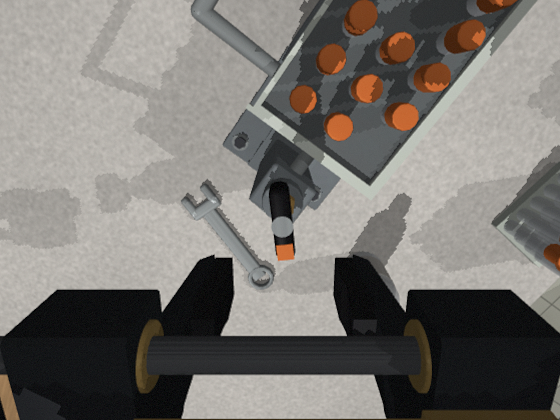

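The knob's disc is at (283,226) and its orange mark at (285,252). The bar is nearly aligned with the fingers, with its far end at (278,185).

Run:
```python
from h import *
im=cv2.imread('pics/w10.png');h=cv2.cvtColor(im,cv2.COLOR_BGR2HSV)
m=cv2.inRange(h,(3,150,80),(18,255,255));m[:235]=0;m[270:]=0;m[:,:260]=0;m[:,310:]=0
ys,xs=np.nonzero(m);u=[xs.mean(),ys.mean()];print(u,xs.size)
z=.2115
c=onz('wrist',(283,226),z+.0);o=onz('wrist',u,z);e1=onz('wrist',(278.5,184),z)
f=onz('wrist',(286,259),z)
print(c,o,e1,f,(e1+f)/2)
for a,b in((c,o),(e1,o),(e1,f)):print(np.degrees(np.arctan2(*(b-a)[1::-1])),np.linalg.norm(b-a))
c=(e1+f)/2; az=np.degrees(np.arctan2(*(o-e1)[1::-1]))
go([c[0],c[1],.202],rot(az+90))
```

```text
[np.float64(284.75384615384615), np.float64(251.40384615384616)] 260
[ 0.57783205 -0.01546669  0.2115    ] [ 0.58810113 -0.02825784  0.2115    ] [0.56106718 0.00396265 0.2115    ] [ 0.59162176 -0.03194391  0.2115    ] [ 0.57634447 -0.01399063  0.2115    ]
-51.241546841584054 0.01640328001629445
-50.002343686499145 0.042059421094223524
-49.603979807956904 0.04714725166771363
turn [ 0.001  0.001 -0.087] trans [ 0.0034 -0.0014  0.0886] pos [ 0.5793 -0.016   0.2906] t 18.5 q [ 0.39  0.68 -0.79  1.65  0.55  1.04  0.04] F [-1.1  0.2  0.3] open 0.502 ff 0.0
```

jog_arm(
  turn=[
    [0, 0, -0.08],
    [0, 0, -0.08],
    [0, 0, -0.08],
    [0, 0, -0.08],
    [0, 0, -0.08],
    [0, 0, -0.08],
    [0, 0, -0.08],
    [0, 0, -0.08],
    [0, 0, -0.08],
    [0, 0, -0.08],
  ],
  translation=[
    [0.0025, -0.001, 0.03],
    [0.0025, -0.001, 0.06],
    [0.0025, -0.001, 0.088],
    [0.0025, -0.001, 0.088],
    [0.0025, -0.001, 0.088],
    [0.0025, -0.001, 0.088],
    [0.0025, -0.001, 0.088],
    [0.0025, -0.001, 0.088],
    [0.0025, -0.001, 0.088],
    [0.0025, -0.001, 0.088],
  ],
  grip=[0.5, 0.5, 0.5, 0.5, 1, 1, 1, 1, 1, 1],
  force=30,
)

```text
clock: 19.75
tool_pos: [0.5776, -0.0148, 0.203]
eef_rot: [0.426, 0.905, 0.001, 0.001]
contact_force: [-1.9, -1.0, 5.9]
opening: 0.133
finger_force: 30.0
```

Run:
```python
from h import *
go([.578,-.016,.202],rot(40-130.7))
```

```text
turn [ 3.000e-03 -1.000e-03  2.273e+00] trans [-0.0011 -0.0005  0.001 ] pos [ 0.5776 -0.0148  0.203 ] t 19.75 q [ 0.36  0.79 -0.74  1.75  0.67  0.87  0.01] F [-1.9 -1.   5.9] open 0.133 ff 30.0
```

jog_arm(
  turn=[
    [0, 0, 0.12],
    [0, 0, 0.24],
    [0, 0, 0.36],
    [0, 0, 0.48],
    [0, 0, 0.6],
    [0, 0, 0.72],
    [0, 0, 0.84],
    [0, 0, 0.96],
    [0, 0, 1.08],
    [0, 0, 1.2],
    [0, 0, 1.2],
    [0, 0, 1.2],
  ],
  translation=[
    [0, 0, 0],
    [0, 0, 0],
    [0, 0, 0],
    [0, 0, 0],
    [0, 0, 0],
    [0, 0, 0],
    [0, 0, 0],
    [0, 0, 0],
    [0, 0, 0],
    [0, 0, 0],
    [0, 0, 0],
    [0, 0, 0],
  ],
  grip=[1, 1, 1, 1, 1, 1, 1, 1, 1, 1, 1, 1],
)

```text
clock: 21.25
tool_pos: [0.578, -0.0148, 0.2027]
eef_rot: [0.862, 0.507, 0.001, 0.001]
contact_force: [1.7, -0.2, 3.8]
opening: 0.133
finger_force: 30.0
```

Run:
```python
from h import *
go([.578,-.016,.202],rot(40-130.7));print(r.get_state()['moment'])
```

```text
turn [ 1.000e-03 -3.000e-03  1.075e+00] trans [-0.001   0.0006  0.0007] pos [ 0.578  -0.0148  0.2027] t 21.25 q [ 0.18  0.72 -0.41  1.76  0.4   0.74 -0.94] F [ 1.7 -0.2  3.8] open 0.133 ff 30.0
[-0.25579079 -0.2151576  -0.05410738]
```

jog_arm(
  turn=[
    [0, 0, 0.12],
    [0, 0, 0.24],
    [0, 0, 0.36],
    [0, 0, 0.48],
    [0, 0, 0.6],
    [0, 0, 0.72],
    [0, 0, 0.82],
    [0, 0, 0.9],
    [0, 0, 0.9],
    [0, 0, 0.9],
  ],
  translation=[
    [0, 0, 0],
    [0, 0, 0],
    [0, 0, 0],
    [0, 0, 0],
    [0, 0, 0],
    [0, 0, 0],
    [0, 0, 0],
    [0, 0, 0],
    [0, 0, 0],
    [0, 0, 0],
  ],
  grip=[1, 1, 1, 1, 1, 1, 1, 1, 1, 1],
)

```text
clock: 22.5
tool_pos: [0.5781, -0.0151, 0.2026]
eef_rot: [0.997, 0.081, 0.002, 0.0]
contact_force: [3.3, -2.7, 2.3]
opening: 0.134
finger_force: 30.0
```

Run:
```python
from h import *
go([.578,-.016,.202],rot(40-130.7));print(r.get_state()['moment'])
```

```text
turn [ 0.    -0.003  0.175] trans [-0.0002  0.0009  0.0006] pos [ 0.5781 -0.0151  0.2026] t 22.5 q [ 0.03  0.7  -0.15  1.77  0.15  0.68 -1.61] F [ 3.3 -2.7  2.3] open 0.134 ff 30.0
[-0.42518687 -0.51913584 -0.08614163]
```

jog_arm(
  turn=[
    [0, 0, 0.04],
    [0, 0, 0.08],
    [0, 0, 0.12],
    [0, 0, 0.12],
    [0, 0, 0.12],
  ],
  translation=[
    [0, 0, 0],
    [0, 0, 0],
    [0, 0, 0],
    [0, 0, 0],
    [0, 0, 0],
  ],
  grip=[1, 1, 1, 1, 1],
)

```text
clock: 23.12
tool_pos: [0.578, -0.0151, 0.2026]
eef_rot: [1.0, 0.02, 0.002, 0.0]
contact_force: [4.1, -1.7, 1.1]
opening: 0.134
finger_force: 30.0
```

Run:
```python
from h import *
go([.578,-.016,.202],rot(40-130.7));print(r.get_state()['moment'])
```

```text
turn [ 0.    -0.003  0.052] trans [-0.0001  0.0009  0.0006] pos [ 0.578  -0.0151  0.2026] t 23.12 q [ 0.01  0.7  -0.11  1.77  0.12  0.68 -1.69] F [ 4.1 -1.7  1.1] open 0.134 ff 30.0
[-0.60088406 -0.77533713  0.00431432]
```

jog_arm(
  turn=[
    [0, 0, 0.03],
    [0, 0, 0.06],
    [0, 0, 0.06],
    [0, 0, 0.06],
  ],
  translation=[
    [0, 0, 0],
    [0, 0, 0],
    [0, 0, 0],
    [0, 0, 0],
  ],
  grip=[1, 1, 1, 1],
)

```text
clock: 23.62
tool_pos: [0.578, -0.0151, 0.2026]
eef_rot: [1.0, -0.01, 0.002, 0.0]
contact_force: [5.3, -2.5, 1.1]
opening: 0.139
finger_force: 30.0
```

Run:
```python
from h import *
go([.578,-.016,.202],rot(40-130.7));print(r.get_state()['moment'])
```

```text
turn [ 0.    -0.003 -0.008] trans [-0.      0.0009  0.0006] pos [ 0.578  -0.0151  0.2026] t 23.62 q [ 0.    0.7  -0.09  1.77  0.1   0.68 -1.74] F [ 5.3 -2.5  1.1] open 0.139 ff 30.0
[-0.54841281 -0.77263736  0.01413667]
```

jog_arm(
  turn=[
    [0, 0, 0.03],
    [0, 0, 0.06],
    [0, 0, 0.06],
    [0, 0, 0.06],
  ],
  translation=[
    [0, 0, 0],
    [0, 0, 0],
    [0, 0, 0],
    [0, 0, 0],
  ],
  grip=[1, 1, 1, 1],
)

```text
clock: 24.12
tool_pos: [0.578, -0.0151, 0.2026]
eef_rot: [0.999, -0.039, 0.002, 0.0]
contact_force: [4.7, -2.6, 1.7]
opening: 0.137
finger_force: 30.0
```

Run:
```python
from h import *
go([.578,-.016,.202],rot(40-130.7));print(r.get_state()['moment'])
```

```text
turn [ 0.    -0.003 -0.066] trans [0.0001 0.0009 0.0006] pos [ 0.578  -0.0151  0.2026] t 24.12 q [-0.01  0.69 -0.08  1.77  0.08  0.67 -1.78] F [ 4.7 -2.6  1.7] open 0.137 ff 30.0
[-0.60724979 -0.7713813   0.4706843 ]
```

The moment jumped to 0.47 N m, so the screw is seated right at the expected angle. I'll hold a moment with a touch more turn, then back off a quarter turn.

jog_arm(
  turn=[
    [0, 0, 0.02],
    [0, 0, 0.02],
    [0, 0, 0],
    [0, 0, -0.12],
    [0, 0, -0.24],
    [0, 0, -0.36],
    [0, 0, -0.48],
    [0, 0, -0.6],
    [0, 0, -0.72],
    [0, 0, -0.84],
    [0, 0, -0.96],
    [0, 0, -1.08],
    [0, 0, -1.2],
    [0, 0, -1.32],
    [0, 0, -1.44],
    [0, 0, -1.54],
    [0, 0, -1.62],
    [0, 0, -1.62],
    [0, 0, -1.62],
  ],
  translation=[
    [0, 0, 0],
    [0, 0, 0],
    [0, 0, 0],
    [0, 0, 0],
    [0, 0, 0],
    [0, 0, 0],
    [0, 0, 0],
    [0, 0, 0],
    [0, 0, 0],
    [0, 0, 0],
    [0, 0, 0],
    [0, 0, 0],
    [0, 0, 0],
    [0, 0, 0],
    [0, 0, 0],
    [0, 0, 0],
    [0, 0, 0],
    [0, 0, 0],
    [0, 0, 0],
  ],
  grip=[1, 1, 1, 1, 1, 1, 1, 1, 1, 1, 1, 1, 1, 1, 1, 1, 1, 1, 1],
)

```text
clock: 26.5
tool_pos: [0.5777, -0.0147, 0.2028]
eef_rot: [0.718, 0.696, 0.001, 0.001]
contact_force: [4.6, -0.8, 4.8]
opening: 0.131
finger_force: 30.0
```

Run:
```python
from h import *
go([.578,-.016,.202],rot(-1.1));print(r.get_state()['moment'])
tilt('20')
im=snap('wrist','w20.png')
a=np.hstack([cv2.resize(im[:,:,::-1],(400,300)),cv2.resize(cv2.imread('pics/top20.png')[131:281,192:392],(400,300),interpolation=cv2.INTER_CUBIC)]);cv2.imwrite('pics/b20.png',a)
for n in('spanner','sanitiser','thermos','swab_tray'):
    print(n,[(np.round(d['position'],3),round(d['p'],2)) for d in models.place_of('scene',n)[:1]])
```

```text
turn [ 0.003 -0.    -0.012] trans [-0.0013  0.0003  0.0008] pos [ 0.5777 -0.0147  0.2028] t 26.5 q [ 0.26  0.74 -0.55  1.76  0.52  0.79 -0.57] F [ 4.6 -0.8  4.8] open 0.131 ff 30.0
[-0.46807195 -0.84676233  0.02488334]
scene deg vs 0 3 0.17
scene deg vs 4 3 3.76
scene deg vs 7 2 -3.25
top deg vs 0 12 0.13
top deg vs 4 9 2.79
top deg vs 7 10 -2.25
spanner [(array([ 0.579, -0.133,  0.   ]), 0.7)]
sanitiser [(array([ 0.73 , -0.068,  0.001]), 0.92)]
thermos [(array([0.67 , 0.451, 0.004]), 0.75)]
swab_tray [(array([ 0.42 ,  0.334, -0.001]), 0.82)]
```

View pics/b20.png

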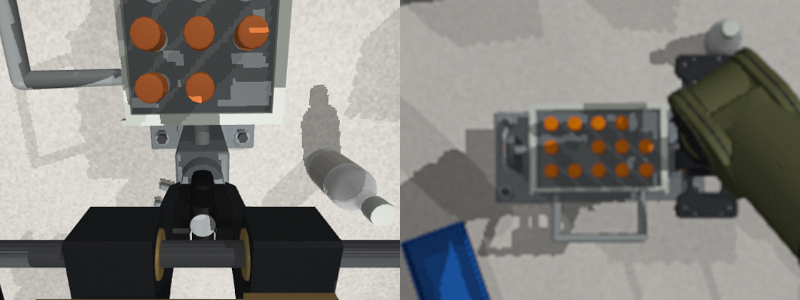

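The wrist view shows the knob flat between the pads, square to the bin and pointing outwards. The bin is level and the other things haven't moved. Handing in.

```bash
python3 -c "
from plant import r
print(r.finish_job())"
```

```text
the job is handed in; nothing more can be done
None
```

The job is handed in, with no verdict returned: the bin was tipped to about 30° and brought back to within about 1° of level, and the drag screw was seated and backed off a quarter turn. The fingers still grip the wing knob at 30 N, and the cameras show the other things unmoved.

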